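# Winterise a garden valve: half open, then into the tray

### The job

Get the valve with the red lever ready for winter storage: set it foot down into the two green forked saddles of the wooden holder and let go of it, then turn its red lever to half open (45 degrees, midway between straight across the pipe and along it) and let go. Then take the valve out of the holder and lay it gently, without dropping it, foot down on the floor of the blue tray with the lever still half open. Leave the other things on the bench where they are.

Things in the scene. Friction and masses are not known exactly. Their poses are not given: they have to be found in the camera images.
- valve_mid (a point): middle of the loose grey and white plastic ball valve with the red lever (0.25 kg), on its pipe axis, 24 mm above the underside of its flat foot, on which it starts standing on the bench. x runs along the pipe, z up through the lever's pivot. The white pipe is 26 mm in diameter, 196 mm long (x -98 to +98 mm); turned half round it fits holder and tray as well
- valve: the same valve, origin under the middle of its foot, same axes; it carries the lever. Grey body and foot: 44 mm along x, 40 mm across, 46 mm high; union nuts 42 mm in diameter reach out to x = +-39 mm; beyond them both pipe ends are bare, good to grip from above at about x = +-80 mm
- valve_lever (a joint): angle of the red lever about the valve's z, counter-clockwise from above, rad: 0 = fully open (lever over the valve's +x pipe end), 1.571 = shut (straight across, to the valve's +y), 0.785 = half open; stops at 0 and 1.571; starts at 1.25 to 1.55. Stays where it is left; friction 0.12 N m. Black marks on a white disc under it show open, half and shut
- valve_lever_grip (a point): grip point of the red lever, 80 mm out from its pivot (the valve's z axis) and 66 mm above the valve's underside, half-way up the bar; x points outward along the lever, z up. The bar is 14 mm wide, 16 mm high and reaches 103 mm out from the pivot; it has no tail on the other side (hub radius 17 mm)
- holder_seat (a point): where valve_mid lies when the valve stands in the wooden holder, 34 mm above the bench; x = direction of the pipe, z up. Two green forked saddles, 10 mm thick, at x = +-52 mm: the bare pipe drops from above between their prongs (slot 29 mm wide, flaring to 49 mm at the top, 51 mm above the bench); 8 mm of play each way along x
- holder: the same wooden holder, fixed to the bench, origin under its middle: base 124 x 70 x 10 mm, on whose top the valve's foot stands; its saddles keep the valve from turning while the lever is worked
- tray_floor (a point): middle of the inner floor of the fixed shallow blue tray, 5 mm above the bench; inside 250 mm along x, 180 mm along y, walls 5 mm thick, rim 45 mm above the bench; z up
- spare: bystander: a like valve with a yellow lever, 196 mm long; origin at its underside; leave it alone
- tape: bystander: a yellow roll of tape, 90 mm across, 48 mm high; origin at its underside; leave it alone
- wrench: bystander: a steel wrench, 160 mm; origin at its underside; leave it alone
- driver: bystander: a screwdriver with orange handle, 190 mm; origin at its underside; leave it alone
- can: bystander: a can, 100 mm across, 125 mm high; origin at its underside; leave it alone
- jar: bystander: a jar, 72 mm across, 100 mm high; origin at its underside; leave it alone
- spray: bystander: a white bottle, 66 mm across, 120 mm high; origin at its underside; leave it alone
- elbow: bystander: a white pipe elbow, 32 mm thick; origin at its underside; leave it alone
There are look-alikes about, which are no part of the job. Leave any orange look-alike of the valve alone.

How it is judged:
By the outcome, as a careful person would: the job done as asked, in the order asked, and still so for the second after the job is handed in, with the robot touching nothing.
It also fails if it takes over 67 s, if anything falls off the work surface, if the arm or the gripper's body presses on something with over 40 N, if the wrist force passes 120 N, or if a joint passes its speed limit or range.

### The arm

A 6-joint arm with a two-finger parallel gripper is mounted at the origin on the work surface. World frame = base frame: x ahead of the robot, y to its left, z up, the work surface at z = 0. Lengths are in mm, angles in rad, forces in N, time in s.
With the tool pointing down it reaches from about 425 to 950 mm from the base axis. Payload 3.5 kg.
Tool frame: the origin (TCP) lies on the centre line of the jaws, within the pads' length; the fingertips stand 11 mm ahead of it and the grasp point (between the pads) lies 8 mm behind it; z points along the fingers, x is the direction in which the jaws open and shut, and the axes are right-handed (so a half turn about z gives the same grasp; the last joint's range is limited). The gripper opens to 85 mm and grips with 20 to 120 N. Pads are 22 mm wide; open, the fingers measure 114 mm over their backs; the gripper's body (76 mm by 85 mm) begins 54 mm behind the grasp point. The pads swing forward as they close: fully open they stand 13 mm farther back than shut.
Start: joints at [-1.395, 0.286, 1.577, -0, 1.279, -0.15], TCP at [216.068, -639.469, 242.325] pointing down, gripper open.
Joint ranges: [-2.77, 2.77], [-0.9, 2.22], [0.21, 2.48], [-1.53, 4.67], [0.24, 2.81], [-2.84, 2.84]. Speed limits (rad/s): [2.79, 2.79, 3.14, 3.14, 3.14, 3.14].

### API

Orientations are given as a 3x3 rotation matrix whose columns are the frame's x, y, z axes.
In Python, from rig import get_obs, eyes, workorder gives the robot as it stands.
- The arm moves only by the tool servo_tool, never from a script. Its argument "plan" is a list of rows, each an object of numbers: "dx", "dy", "dz": the shift along the tool's x, y, z in cm; "yaw": the turn about the tool's z in rad. In form: [{"dx": .., "dy": .., "dz": .., "yaw": ..}, ...]. A call has 1 to 5 rows; each row is the pose to reach, as a shift and turn from the pose measured when the call began, along the tool's axes at that moment; what a row does not reach only later rows make up. A row lasts 1/12 s, in which the tool goes at most 41.7 mm and 7.16 degrees, less where a joint would pass 70% of its speed; a pose out of reach is approached as far as the arm can. A call with a gripper value outside its range is refused whole. "jaw" is the finger opening in cm, from 0 to 8.54, set as the call begins (left out, the last holds). The fingers move at their own pace and stop on an object; "squeeze" is the grip in N (left out, the last holds). Time passes only in rows, so rows that repeat a pose let the fingers close. It gives the time, the measured TCP pose, the force and the opening at its end, in the units of the state.
- get_obs(): the state, without advancing time (a new reading comes with each control period).
- eyes.capture(name): name is "scene" or "side" or "wrist"; returns the picture (400x640x3 uint8, red, green, blue); there is no depth.
- eyes.get_calibration(name): a dict with "fovy" (degrees; the focal length in pixels is half the picture's height over the tangent of half this angle, whatever the lens; pixels are square), "cx", "cy" (the principal point, pixels), "world_to_cam" (4x4, takes a point from world to camera coordinates). Camera axes: x right, y up, looking along -z (the intrinsics and any distortion apply to the point x, -y, -z); pixel columns grow to the right and rows downward; lengths in mm; the calibration is good to about 2 mm. The wrist camera is an equidistant fisheye: a pixel r from the principal point sees the ray r / f radians off the axis. A picture is of the moment at which its call begins: read the wrist's pose just before it. get_calibration takes no time and is no camera call; for the wrist camera it gives the pose at the moment of the call.
- workorder.close_job(): hands the job in, once; it reports no verdict.
The state is a dict: "t": time; "qpos": joint angles; "dq": joint speeds; "joint_efforts": joint torques, N m; "position": TCP position; "eef_rot": TCP orientation; "ft_force": force on the tool from outside, world axes, zero at the start; "moment": the same for the moment, N m; "grip_width": finger opening in mm.
Only numpy, scipy, OpenCV 4.12 (cv2) and the standard library are available. Lean on these libraries where they do the work, as an engineer would, in place of code of your own. Each camera call takes 0.05 s, during which the arm holds its last target. There are 200 camera calls.

## Working session

There is one attempt and no reset: what is moved stays moved. The work goes in short steps, Python scripts to look and compute and a tool call to move; the robot and the scene stay as the last step left them, time stands still between calls to the robot, and variables do not carry over. Pictures are saved under pics/ and viewed, about 8 in all and at most 12, crops included, and the job is handed in when it is done.

Besides the shell and the picture viewer there is one more tool, called after "Request:" as name([rows], argument=value, ...), one row to a line, values as JSON. servo_tool: Moves the arm, as the interface text tells. Its arguments: {"type":"object","properties":{"plan":{"type":"array","items":{"type":"object","properties":{"dx":{"type":"number"},"dy":{"type":"number"},"dz":{"type":"number"},"yaw":{"type":"number"}}}},"jaw":{"type":"number"},"squeeze":{"type":"number"}},"required":["plan"]}

```bash
mkdir -p pics; ls; cat > h.py <<'E'
import numpy as np, cv2
from rig import get_obs, eyes, workorder
def snap(name, fn):
    c=eyes.get_calibration(name); im=eyes.capture(name)
    cv2.imwrite(f'pics/{fn}.png', cv2.cvtColor(im,cv2.COLOR_RGB2BGR)); return im,c
def ray(c,u,v,fish):
    f=200/np.tan(np.radians(c['fovy'])/2)
    x,y=(u-c['cx']),(v-c['cy'])
    if fish:
        r=np.hypot(x,y); a=r/f; s=np.sin(a)/max(r,1e-9); d=np.array([x*s,-y*s,-np.cos(a)])
    else: d=np.array([x/f,-y/f,-1])
    T=np.array(c['world_to_cam']); R=T[:3,:3]
    return -R.T@T[:3,3], R.T@d
def onz(c,u,v,z,fish=False):
    o,d=ray(c,u,v,fish); return o+d*(z-o[2])/d[2]
def proj(c,p):
    f=200/np.tan(np.radians(c['fovy'])/2)
    T=np.array(c['world_to_cam']); q=T[:3,:3]@np.array(p)+T[:3,3]
    return c['cx']+f*q[0]/-q[2], c['cy']-f*q[1]/-q[2]
E
python3 - <<'E'
from h import *
a,c=snap('scene','s0'); b,d=snap('side','d0'); w,e=snap('wrist','w0')
print(c,d,e,get_obs())
E
```

```text
pics
{'fovy': 50.78694352873672, 'cx': 316.74746053123135, 'cy': 196.1429090439408, 'world_to_cam': array([[ 4.14851317e-01,  9.09825168e-01,  1.07957328e-02,
        -9.72982851e+01],
       [-7.81432645e-01,  3.50180174e-01,  5.16465746e-01,
         4.18491642e+02],
       [ 4.66113082e-01, -2.22692633e-01,  8.56239795e-01,
        -1.80295211e+03],
       [ 0.00000000e+00,  0.00000000e+00,  0.00000000e+00,
         1.00000000e+00]])} {'fovy': 44.572236154486305, 'cx': 316.91232527663993, 'cy': 203.16210516602595, 'world_to_cam': array([[-9.99578593e-01, -2.74863951e-02, -9.33454833e-03,
         5.37434053e+02],
       [ 1.29816018e-02, -7.10896152e-01,  7.03177175e-01,
        -1.54799700e+02],
       [-2.59637002e-02,  7.02759674e-01,  7.10953393e-01,
        -1.35001493e+03],
       [ 0.00000000e+00,  0.00000000e+00,  0.00000000e+00,
         1.00000000e+00]])} {'fovy': 65.70646984690485, 'cx': 319.7083541864613, 'cy': 201.91444972467173, 'world_to_cam': array([[ 3.19325575e-01, -9.47643553e-01, -1.69507782e-03,
        -6.74418193e+02],
       [ 8.97937826e-01,  3.03147075e-0
[... 300 characters left out ...]
5911850e-05,
        1.27858298e+00, -1.49995857e-01]), 'dq': array([ 0.00058492, -0.00374587, -0.00557416,  0.00058891,  0.0017647 ,
       -0.00104507]), 'joint_efforts': array([ 1.16921241e-03, -4.06599104e+01, -2.93143040e+01, -1.45924105e-04,
        3.89492372e-03,  1.12229191e-06]), 'position': array([ 215.99037826, -638.97856634,  241.21205465]), 'eef_rot': array([[ 3.20060845e-01, -9.47396938e-01, -3.11356672e-04],
       [-9.47395170e-01, -3.20060857e-01,  1.85455588e-03],
       [-1.85665365e-03, -2.98592915e-04, -9.99998232e-01]]), 'ft_force': array([ 0.09808494, -0.49835825,  0.53684262]), 'moment': array([-0.01264655,  0.00715146,  0.01263667]), 'grip_width': 85.69502663888599}
```

View pics/s0.png

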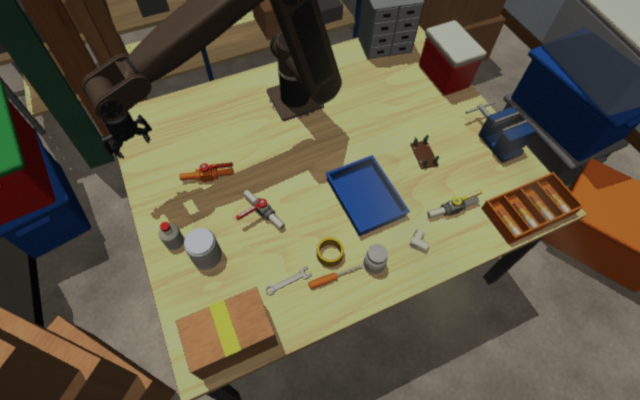

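View pics/d0.png

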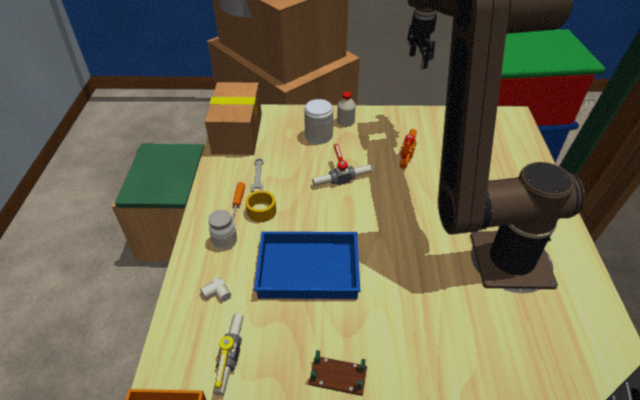

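The scene view shows the valve at about (263,209), holder (425,150) and tray (367,193). In the side view they are at (342,174), (339,373) and (308,265).

```bash
python3 - <<'E'
from h import *
s=cv2.imread('pics/s0.png'); d=cv2.imread('pics/d0.png')
t=lambda im,u,v: cv2.resize(im[v:v+60,u:u+80],(400,300),interpolation=cv2.INTER_CUBIC)
cv2.imwrite('pics/m0.png',np.vstack([np.hstack([t(s,225,180),t(s,385,120)]),np.hstack([t(d,300,135),t(d,300,340)])]))
E
```

```text
(no output)
```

View pics/m0.png

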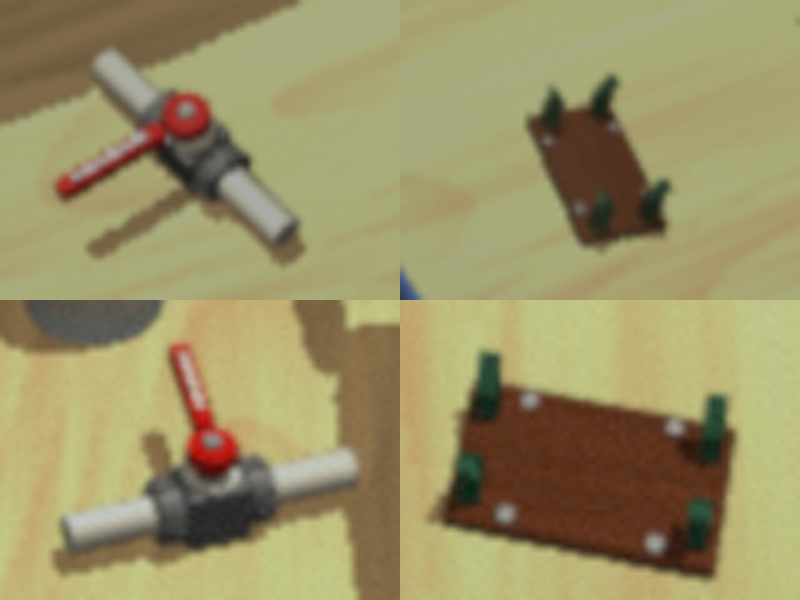

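The mosaic shows the valve's pipe ends and lever clearly, plus the holder's four base corners and four prongs. Next I turn them into positions.

```bash
python3 - <<'E'
from h import *
np.set_printoptions(precision=1,suppress=True)
cs=eyes.get_calibration('scene'); cd=eyes.get_calibration('side')
g=lambda t,o:((t[0]+.5)/5-.5+o[0],(t[1]+.5)/5-.5+o[1])
def tri(p,q):
    o1,d1=ray(cs,*p,False);o2,d2=ray(cd,*q,False)
    A=np.stack([d1,-d2],1);k=np.linalg.lstsq(A,o2-o1,rcond=None)[0]
    a,b=o1+k[0]*d1,o2+k[1]*d2; return (a+b)/2,np.linalg.norm(a-b)
S=lambda *t:g(t,(225,180)); D=lambda *t:g(t,(300,135))
for z,n,s,d in [(24,'A',S(108,63),D(346,166)),(24,'B',S(285,226),D(76,232)),(72,'tip',S(66,186),D(180,50)),(78,'hub',S(187,110),D(212,140))]:
    print(n,onz(cs,*s,z),onz(cd,*d,z),*tri(s,d))
S=lambda *t:g(t,(385-80,120)); D=lambda *t:g(t,(300,340-60))
# base corners, top z=10: order far(-y..)
for n,s,d in [('c1',(528,120),(713,568)),('c2',(612,105),(443,515)),('c3',(667,225),(487,382)),('c4',(585,240),(735,430))]:
    print(n,onz(cs,*S(*s),10),onz(cd,*D(*d),10))
# prong tops z=51
for s in [(553,90),(613,78),(662,182),(600,195)]: print('ps',onz(cs,*S(*s),51))
for d in [(490,352),(718,398),(470,455),(702,502)]: print('pd',onz(cd,*D(*d),51))
# tray rim z=45 blue mask
for c,f in ((cs,'s0'),(cd,'d0')):
    h=cv2.cvtColor(cv2.imread(f'pics/{f}.png'),cv2.COLOR_BGR2HSV)
    m=cv2.inRange(h,(105,120,30),(125,255,255)); m[:, :240]=0; m[:,420:]=0; m[:140]=0;m[310:]=0
    k=cv2.findContours(m,0,2)[0]; k=max(k,key=cv2.contourArea)
    q=cv2.approxPolyDP(cv2.convexHull(k),4,True)[:,0]; print(q.tolist())
    for p in q: print(onz(c,*p,45),onz(c,*p,0))
E
```

```text
A [ 377.6 -346.9   24. ] [ 378.1 -349.    24. ] [ 378.4 -347.1   25.5] 0.29597082990234785
B [ 553.3 -279.7   24. ] [ 551.9 -282.7   24. ] [ 552.8 -280.3   25.4] 2.341113576755402
tip [ 488.8 -409.7   72. ] [ 487.  -407.4   72. ] [ 487.2 -409.7   69.9] 0.6541489673243351
hub [ 470.  -314.9   78. ] [ 467.  -310.4   78. ] [ 467.2 -314.6   74.1] 0.7769766082595412
c1 [420.1 322.5  10. ] [250.2 386.9  10. ]
c2 [434.4 391.7  10. ] [367.4 365.5  10. ]
c3 [551.7 367.4  10. ] [342.1 300.8  10. ]
c4 [537.9 302.2  10. ] [230.2 322.   10. ]
ps [427.1 331.2  51. ]
ps [436.  380.3  51. ]
ps [536.9 360.1  51. ]
ps [528.1 310.8  51. ]
pd [345.7 307.4  51. ]
pd [246.  327.5  51. ]
pd [358.8 356.8  51. ]
pd [260.3 375.9  51. ]
[[372, 156], [406, 211], [359, 234], [326, 173]]
[433.1 138.6  45. ] [406.  159.6   0. ]
[691.6 133.7  45. ] [673.5 154.5   0. ]
[703.3 -57.3  45. ] [685.6 -43.2   0. ]
[432.4 -53.3  45. ] [405.2 -39.1   0. ]
[[356, 233], [355, 298], [258, 297], [254, 288], [262, 232]]
[429.3 -48.2  45. ] [426.1 -87.6   0. ]
[438.  166.2  45. ] [435.1 136.2   0. ]
[679.6 168.4  45. ] [687.3 138.5   0. ]
[692.8 141.8  45. ] [701.1 110.6   0. ]
[692.6 -46.8  45. ] [700.9 -86.2   0. ]
```

```bash
cat >> h.py <<'E'
def rel(p,a=None):
    "target TCP mm, tool-x world angle in deg -> move numbers"
    o=get_obs(); R=o['eef_rot']; d=R.T@(np.array(p)-o['position'])/10
    cur=np.degrees(np.arctan2(R[1,0],R[0,0])); y=0 if a is None else (cur-a+180)%360-180
    print('t%.2f pos'%o['t'],o['position'].round(1),'a %.1f'%cur,'F',o['ft_force'].round(1),'w %.1f'%o['grip_width'],'-> d',d.round(2),'yaw %.3f'%np.radians(y))
E
python3 - <<'E'
from h import *
np.set_printoptions(precision=1,suppress=True)
cd=eyes.get_calibration('side')
D=lambda x,y:(300+(x-400+.5)/5-.5,340+(y-300+.5)/5-.5)
for d in [(713,568),(443,515),(487,382),(735,430)]: print('c',onz(cd,*D(*d),10))
for d in [(490,352),(718,398),(470,455),(702,502)]: print('pd',onz(cd,*D(*d),51))
rel([540,-285,242],-69)
E
```

```text
c [426.6 391.1  10. ]
c [547.  369.7  10. ]
c [529. 305.  10.]
c [414.1 326.2  10. ]
pd [527.1 311.5  51. ]
pd [424.5 331.5  51. ]
pd [534.6 360.9  51. ]
pd [433.3 379.9  51. ]
t0.15 pos [ 216.  -639.   241.2] a -71.3 F [ 0.1 -0.5  0.5] w 85.7 -> d [-23.2 -42.   -0. ] yaw -0.041
```

Request:
servo_tool([
  {"dx": -4, "dy": -7.3, "dz": 0, "yaw": 0},
  {"dx": -8, "dy": -14.6, "dz": 0, "yaw": 0},
  {"dx": -12, "dy": -22, "dz": 0, "yaw": -0.04},
  {"dx": -23.2, "dy": -42, "dz": 0, "yaw": -0.04},
  {"dx": -23.2, "dy": -42, "dz": 0, "yaw": -0.04},
], jaw=6)

```text
t: 0.57
position: [357.5, -484.0, 241.2]
eef_rot: [[0.357, -0.934, -0.001], [-0.934, -0.357, 0.002], [-0.003, -0.0, -1.0]]
ft_force: [-0.1, -0.0, 0.5]
grip_width: 59.8
```

```bash
python3 -c "
from h import *
rel([540,-285,200],-69)"
```

```text
t0.57 pos [ 357.5 -484.   241.2] a -69.1 F [-0.1 -0.   0.5] w 59.8 -> d [-12.06 -24.16   4.16] yaw -0.001
```

Request:
servo_tool([
  {"dx": -12.06, "dy": -24.16, "dz": 2},
  {"dx": -12.06, "dy": -24.16, "dz": 2},
  {"dx": -12.06, "dy": -24.16, "dz": 4},
  {"dx": -12.06, "dy": -24.16, "dz": 4},
  {"dx": -12.06, "dy": -24.16, "dz": 4},
])

```text
$.plan[0]: bad value
```

Request:
servo_tool([
  {"dx": -1.9, "dy": -4.4},
  {"dx": -3.1, "dy": -6.8},
  {"dx": -3.1, "dy": -6.8},
  {"dx": -3.1, "dy": -6.8},
])

```text
$.plan[0]: bad value
```

```bash
python3 -c "
from h import *
w,c=snap('wrist','w1'); 
rel([540,-285,100],-69)"
```

```text
t0.62 pos [ 362.2 -478.4  241.2] a -68.8 F [ 2.3  2.9 -0.5] w 60.0 -> d [-11.51 -23.5   14.31] yaw 0.004
```

View pics/w1.png

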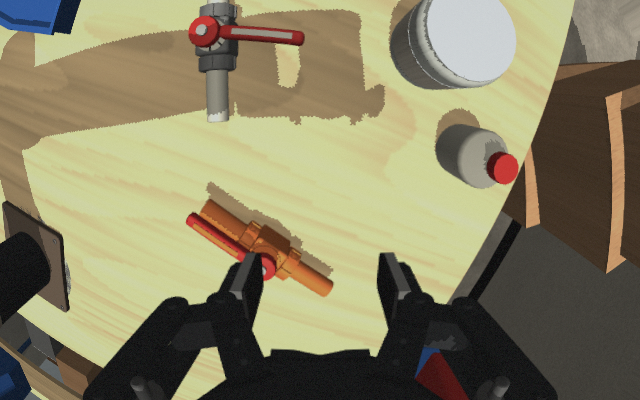

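The wrist view shows the red valve cut off at the top (215,60), with the orange look-alike just below the fingers. Every row needs all four fields. I'll move part way for a better look.

Request:
servo_tool([
  {"dx": -6, "dy": -12, "dz": 0, "yaw": 0},
  {"dx": -6, "dy": -12, "dz": 0, "yaw": 0},
  {"dx": -6, "dy": -12, "dz": 0, "yaw": 0},
  {"dx": -6, "dy": -12, "dz": 0, "yaw": 0},
  {"dx": -6, "dy": -12, "dz": 0, "yaw": 0},
])

```text
t: 1.03
position: [454.5, -375.8, 241.9]
eef_rot: [[0.367, -0.93, 0.003], [-0.93, -0.367, 0.009], [-0.007, -0.006, -1.0]]
ft_force: [-0.4, 1.2, -0.1]
grip_width: 59.9
```

```bash
python3 -c "
from h import *
w,c=snap('wrist','w2'); np.save('w2c.npy',c,allow_pickle=True)
rel([540,-285,100],-69)"
```

```text
t1.08 pos [ 453.3 -377.5  241.9] a -68.6 F [-0.7 -0.6  0.3] w 60.3 -> d [ -5.36 -11.38  14.28] yaw 0.008
```

View pics/w2.png

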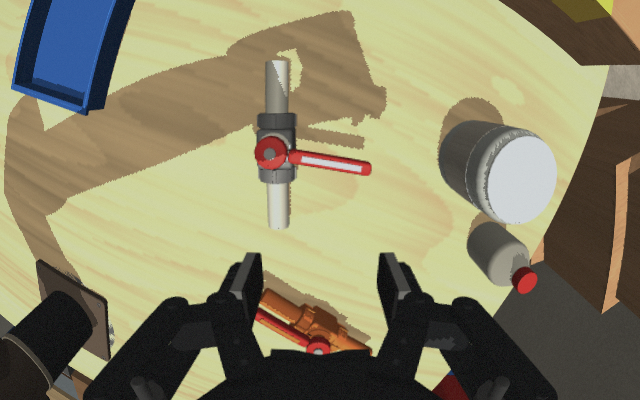

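The valve stands centred at about (277,145): pipe ends at (276,61) and (278,225), lever hub (270,152), lever tip (368,169).

```bash
python3 -c "
from h import *
np.set_printoptions(precision=1,suppress=True)
c=np.load('w2c.npy',allow_pickle=True).item()
B=onz(c,276.5,62,24,True);A=onz(c,278.5,223,24,True);H=onz(c,270,152,78,True);T=onz(c,367,169,72,True)
d=B-A;print(A,B,(A+B)/2,np.hypot(*d[:2]),np.degrees(np.arctan2(d[1],d[0])),H,T,np.degrees(np.arctan2(*(T-H)[[1,0]])))
m=(A+B)/2; u=d/np.linalg.norm(d); print(m+80*u)
rel([540.5,-284.5,60],np.degrees(np.arctan2(d[1],d[0]))-90)
"
```

```text
[ 378.6 -350.1   24. ] [ 557.5 -282.6   24. ] [ 468.  -316.4   24. ] 191.24780536158997 20.67600463883722 [ 469.3 -317.2   78. ] [ 487.5 -413.2   72. ] -79.26857873506314
[ 542.9 -288.1   24. ]
t1.08 pos [ 453.3 -377.5  241.9] a -68.6 F [-0.7 -0.6  0.3] w 60.3 -> d [ -5.4 -11.4  18.3] yaw 0.013
```

Request:
servo_tool([
  {"dx": -5.16, "dy": -11.4, "dz": 0, "yaw": 0.01},
  {"dx": -5.16, "dy": -11.4, "dz": 4, "yaw": 0.01},
  {"dx": -5.16, "dy": -11.4, "dz": 8, "yaw": 0.01},
  {"dx": -5.16, "dy": -11.4, "dz": 12, "yaw": 0.01},
  {"dx": -5.16, "dy": -11.4, "dz": 14, "yaw": 0.01},
])

```text
t: 1.5
position: [540.9, -288.6, 111.4]
eef_rot: [[0.357, -0.934, 0.005], [-0.934, -0.357, 0.005], [-0.003, -0.007, -1.0]]
ft_force: [-0.9, -0.6, -0.6]
grip_width: 59.7
```

```bash
python3 -c "
from h import *
rel([541.6,-286.7,18],-69.2)"
```

```text
t1.50 pos [ 540.9 -288.6  111.4] a -69.1 F [-0.9 -0.6 -0.6] w 59.7 -> d [-0.13 -0.07  9.34] yaw 0.002
```

Request:
servo_tool([
  {"dx": -0.13, "dy": -0.07, "dz": 3.5, "yaw": 0},
  {"dx": -0.13, "dy": -0.07, "dz": 6.5, "yaw": 0},
  {"dx": -0.13, "dy": -0.07, "dz": 8.5, "yaw": 0},
  {"dx": -0.13, "dy": -0.07, "dz": 9.3, "yaw": 0},
  {"dx": -0.13, "dy": -0.07, "dz": 9.3, "yaw": 0},
])

```text
t: 1.92
position: [539.4, -286.8, 15.6]
eef_rot: [[0.355, -0.935, 0.001], [-0.935, -0.355, 0.008], [-0.007, -0.004, -1.0]]
ft_force: [0.6, -0.1, 0.5]
grip_width: 59.7
```

```bash
python3 -c "
from h import *
w,c=snap('wrist','w3');rel([541.6,-286.7,18],-69.2)"
```

```text
t1.97 pos [ 540.8 -287.6   17.8] a -69.2 F [-0.2  0.3  0.4] w 59.8 -> d [-0.06 -0.11 -0.02] yaw 0.000
```

View pics/w3.png

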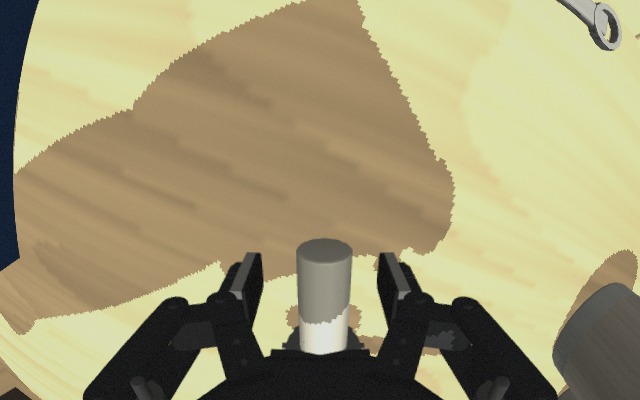

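The pipe end (324,265) is centred between the pads at (250,275) and (392,275). I'll close on it.

Request:
servo_tool([
  {"dx": 0, "dy": 0, "dz": 0, "yaw": 0},
  {"dx": 0, "dy": 0, "dz": 0, "yaw": 0},
  {"dx": 0, "dy": 0, "dz": 0, "yaw": 0},
  {"dx": 0, "dy": 0, "dz": 0, "yaw": 0},
  {"dx": 0, "dy": 0, "dz": 0, "yaw": 0},
], jaw=0, squeeze=110)

```text
t: 2.38
position: [542.0, -288.6, 19.8]
eef_rot: [[0.356, -0.935, 0.007], [-0.935, -0.356, 0.003], [-0.001, -0.007, -1.0]]
ft_force: [-0.3, 0.0, 3.4]
grip_width: 23.0
```

Request:
servo_tool([
  {"dx": 0, "dy": 0, "dz": 0, "yaw": 0},
  {"dx": 0, "dy": 0, "dz": 0, "yaw": 0},
  {"dx": 0, "dy": 0, "dz": -1, "yaw": 0},
  {"dx": 0, "dy": 0, "dz": -2, "yaw": 0},
  {"dx": 0, "dy": 0, "dz": -3, "yaw": 0},
])

```text
t: 2.8
position: [541.4, -288.2, 49.9]
eef_rot: [[0.356, -0.935, 0.006], [-0.935, -0.356, 0.004], [-0.002, -0.007, -1.0]]
ft_force: [0.3, 0.1, -2.5]
grip_width: 23.2
```

```bash
python3 -c "
from h import *
rel([559.5,330.5,150],-101)"
```

```text
t2.80 pos [ 541.4 -288.2   49.9] a -69.2 F [ 0.3  0.1 -2.5] w 23.2 -> d [-57.19 -23.77  -9.74] yaw 0.556
```

Request:
servo_tool([
  {"dx": 0, "dy": 0, "dz": -3, "yaw": 0},
  {"dx": -2, "dy": -1, "dz": -6, "yaw": 0},
  {"dx": -5, "dy": -2, "dz": -8, "yaw": 0.05},
  {"dx": -8, "dy": -3.3, "dz": -8.5, "yaw": 0.1},
  {"dx": -12, "dy": -5, "dz": -8.5, "yaw": 0.15},
])

```text
t: 3.22
position: [546.7, -161.4, 139.9]
eef_rot: [[0.207, -0.978, 0.013], [-0.978, -0.207, 0.0], [0.002, -0.013, -1.0]]
ft_force: [0.4, 0.9, -2.8]
grip_width: 23.0
```

```bash
python3 -c "
from h import *
rel([559.5,330.5,135],-101)"
```

```text
t3.22 pos [ 546.7 -161.4  139.9] a -78.0 F [ 0.4  0.9 -2.8] w 23.0 -> d [-47.85 -11.45   0.52] yaw 0.401
```

Request:
servo_tool([
  {"dx": -4, "dy": -1, "dz": 0, "yaw": 0.05},
  {"dx": -8, "dy": -2, "dz": 0, "yaw": 0.1},
  {"dx": -12, "dy": -3, "dz": 0, "yaw": 0.15},
  {"dx": -16, "dy": -4, "dz": 0, "yaw": 0.2},
  {"dx": -20, "dy": -4.8, "dz": 0, "yaw": 0.2},
])

```text
t: 3.63
position: [552.3, 46.3, 141.2]
eef_rot: [[0.007, -1.0, 0.015], [-1.0, -0.007, 0.0], [-0.0, -0.015, -1.0]]
ft_force: [0.7, -0.7, -2.6]
grip_width: 23.2
```

```bash
python3 -c "
from h import *
rel([559.5,330.5,135],-101)"
```

```text
t3.63 pos [552.3  46.3 141.2] a -89.6 F [ 0.7 -0.7 -2.6] w 23.2 -> d [-28.42  -0.92   0.63] yaw 0.199
```

Request:
servo_tool([
  {"dx": -4, "dy": -0.1, "dz": 0, "yaw": 0.05},
  {"dx": -8, "dy": -0.3, "dz": 0, "yaw": 0.1},
  {"dx": -12, "dy": -0.4, "dz": 0, "yaw": 0.15},
  {"dx": -16, "dy": -0.5, "dz": 0, "yaw": 0.2},
  {"dx": -20, "dy": -0.7, "dz": 0, "yaw": 0.2},
])

```text
t: 4.05
position: [557.4, 248.4, 142.3]
eef_rot: [[-0.193, -0.981, 0.017], [-0.981, 0.193, 0.0], [-0.003, -0.016, -1.0]]
ft_force: [1.8, 0.3, -2.4]
grip_width: 23.1
```

Request:
servo_tool([
  {"dx": -4, "dy": -1, "dz": 0, "yaw": 0},
  {"dx": -6, "dy": -1.4, "dz": 0, "yaw": 0},
  {"dx": -7.5, "dy": -1.6, "dz": 0, "yaw": 0},
  {"dx": -7.5, "dy": -1.6, "dz": 0, "yaw": 0},
  {"dx": -7.5, "dy": -1.6, "dz": 0, "yaw": 0},
])

```text
t: 4.47
position: [587.4, 319.4, 143.1]
eef_rot: [[-0.191, -0.981, 0.017], [-0.982, 0.191, -0.001], [-0.003, -0.017, -1.0]]
ft_force: [0.3, -0.2, -2.5]
grip_width: 22.7
```

```bash
python3 -c "
from h import *
rel([560,330.6,100],-101)"
```

```text
t4.47 pos [587.4 319.4 143.1] a -101.0 F [ 0.3 -0.2 -2.5] w 22.7 -> d [-0.57  2.97  4.26] yaw -0.000
```

Request:
servo_tool([
  {"dx": -0.5, "dy": 2, "dz": 1, "yaw": 0},
  {"dx": -0.57, "dy": 3, "dz": 3, "yaw": 0},
  {"dx": -0.57, "dy": 3, "dz": 4.3, "yaw": 0},
  {"dx": -0.57, "dy": 3, "dz": 4.3, "yaw": 0},
  {"dx": -0.57, "dy": 3, "dz": 4.3, "yaw": 0},
])

```text
t: 4.88
position: [559.4, 329.3, 98.6]
eef_rot: [[-0.192, -0.981, 0.015], [-0.981, 0.192, -0.002], [-0.001, -0.015, -1.0]]
ft_force: [-0.0, 0.8, -2.4]
grip_width: 22.8
```

```bash
python3 -c "
from h import *
rel([560,330.6,60],-101)
s,c=snap('scene','s1');d,c=snap('side','d1')
s=cv2.imread('pics/s1.png'); d=cv2.imread('pics/d1.png')
t=lambda im,u,v: cv2.resize(im[v:v+100,u:u+80],(400,500),interpolation=cv2.INTER_CUBIC)
cv2.imwrite('pics/m1.png',np.hstack([t(s,385,80),t(d,280,300)]))
"
```

```text
t4.88 pos [559.4 329.3  98.6] a -101.1 F [-0.   0.8 -2.4] w 22.8 -> d [-0.14  0.03  3.86] yaw -0.001
```

View pics/m1.png

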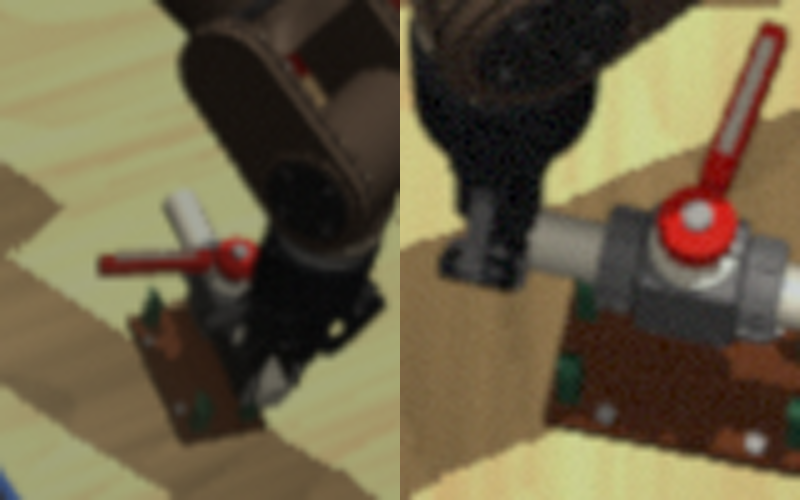

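The valve hangs level above the holder, parallel to it. The hub is at tile (238,250) in scene and (697,215) in side. I'll check its position by triangulation.

```bash
python3 -c "
from h import *
np.set_printoptions(precision=1,suppress=True)
cs=eyes.get_calibration('scene'); cd=eyes.get_calibration('side')
def tri(p,q):
    o1,d1=ray(cs,*p,False);o2,d2=ray(cd,*q,False)
    k=np.linalg.lstsq(np.stack([d1,-d2],1),o2-o1,rcond=None)[0]
    a,b=o1+k[0]*d1,o2+k[1]*d2; return (a+b)/2,np.linalg.norm(a-b)
print(tri((432.2,129.8),(339,342.6)))
"
```

```text
(array([481. , 345.9, 149.1]), np.float64(0.3529636201031798))
```

Request:
servo_tool([
  {"dx": -0.1, "dy": 0, "dz": 1.5, "yaw": 0},
  {"dx": -0.1, "dy": 0, "dz": 3, "yaw": 0},
  {"dx": -0.1, "dy": 0, "dz": 4.5, "yaw": 0},
  {"dx": -0.1, "dy": 0, "dz": 5.5, "yaw": 0},
  {"dx": -0.1, "dy": 0, "dz": 6.3, "yaw": 0},
])

```text
t: 5.4
position: [561.0, 330.3, 34.6]
eef_rot: [[-0.192, -0.981, 0.015], [-0.981, 0.191, -0.002], [-0.001, -0.015, -1.0]]
ft_force: [-0.6, -0.8, -2.7]
grip_width: 23.2
```

Request:
servo_tool([
  {"dx": 0, "dy": 0, "dz": 0.1, "yaw": 0},
  {"dx": 0, "dy": 0, "dz": 0.2, "yaw": 0},
  {"dx": 0, "dy": 0, "dz": 0.3, "yaw": 0},
])

```text
t: 5.65
position: [560.9, 330.3, 31.6]
eef_rot: [[-0.191, -0.981, 0.014], [-0.982, 0.191, -0.003], [0.0, -0.014, -1.0]]
ft_force: [-2.1, -0.5, -1.5]
grip_width: 22.8
```

```bash
python3 -c "
from h import *
rel([560,330.6,29],-101)"
```

```text
t5.65 pos [560.9 330.3  31.6] a -101.0 F [-2.1 -0.5 -1.5] w 22.8 -> d [-0.02  0.1   0.25] yaw -0.000
```

Request:
servo_tool([
  {"dx": 0, "dy": 0, "dz": 0.1, "yaw": 0},
  {"dx": 0, "dy": 0, "dz": 0.2, "yaw": 0},
  {"dx": 0, "dy": 0, "dz": 0.2, "yaw": 0},
])

```text
t: 5.9
position: [561.2, 330.4, 30.5]
eef_rot: [[-0.191, -0.982, 0.014], [-0.982, 0.191, -0.003], [-0.0, -0.015, -1.0]]
ft_force: [-0.4, -0.7, 1.1]
grip_width: 22.9
```

Request:
servo_tool([
  {"dx": 0, "dy": 0, "dz": 0, "yaw": 0},
  {"dx": 0, "dy": 0, "dz": 0, "yaw": 0},
  {"dx": 0, "dy": 0, "dz": 0, "yaw": 0},
  {"dx": 0, "dy": 0, "dz": 0, "yaw": 0},
  {"dx": 0, "dy": 0, "dz": 0, "yaw": 0},
], jaw=5, squeeze=20)

```text
t: 6.32
position: [561.4, 330.5, 30.7]
eef_rot: [[-0.191, -0.982, 0.015], [-0.982, 0.191, -0.002], [-0.001, -0.015, -1.0]]
ft_force: [-0.1, 0.0, -0.7]
grip_width: 49.9
```

Request:
servo_tool([
  {"dx": 0, "dy": 0, "dz": -2, "yaw": 0},
  {"dx": 0, "dy": 0, "dz": -6, "yaw": 0},
  {"dx": 0, "dy": 0, "dz": -10, "yaw": 0},
  {"dx": 0, "dy": 0, "dz": -14, "yaw": 0},
  {"dx": 0, "dy": 0, "dz": -17, "yaw": 0},
])

```text
t: 6.73
position: [559.8, 331.4, 204.9]
eef_rot: [[-0.191, -0.981, 0.019], [-0.982, 0.191, -0.001], [-0.003, -0.019, -1.0]]
ft_force: [0.7, 0.8, 0.2]
grip_width: 50.2
```

```bash
python3 -c "
from h import *
rel([454,268,200],-20)"
```

```text
t6.73 pos [559.8 331.4 204.9] a -101.0 F [0.7 0.8 0.2] w 50.2 -> d [8.24 9.18 0.29] yaw -1.414
```

Request:
servo_tool([
  {"dx": 2, "dy": 2.3, "dz": 0, "yaw": -0.12},
  {"dx": 4, "dy": 4.7, "dz": 0, "yaw": -0.24},
  {"dx": 6, "dy": 7, "dz": 0, "yaw": -0.36},
  {"dx": 7.95, "dy": 9.4, "dz": 0, "yaw": -0.48},
  {"dx": 7.95, "dy": 9.4, "dz": 0, "yaw": -0.6},
])

```text
t: 7.15
position: [446.9, 269.3, 200.6]
eef_rot: [[0.402, -0.915, 0.013], [-0.915, -0.402, -0.003], [0.008, -0.011, -1.0]]
ft_force: [0.9, 0.5, -0.5]
grip_width: 50.0
```

Request:
servo_tool([
  {"dx": 0, "dy": 0, "dz": 0, "yaw": -0.12},
  {"dx": 0, "dy": 0, "dz": 0, "yaw": -0.24},
  {"dx": 0, "dy": 0, "dz": 0, "yaw": -0.36},
  {"dx": 0, "dy": 0, "dz": 0, "yaw": -0.48},
  {"dx": 0, "dy": 0, "dz": 0, "yaw": -0.6},
])

```text
t: 7.57
position: [446.8, 269.3, 200.7]
eef_rot: [[0.852, -0.523, 0.013], [-0.523, -0.852, -0.003], [0.013, -0.005, -1.0]]
ft_force: [-0.7, -0.3, -0.5]
grip_width: 49.7
```

Request:
servo_tool([
  {"dx": 0, "dy": 0, "dz": 0, "yaw": -0.1},
  {"dx": 0, "dy": 0, "dz": 0, "yaw": -0.2},
  {"dx": 0, "dy": 0, "dz": 0, "yaw": -0.2},
])

```text
t: 7.82
position: [446.8, 269.3, 200.8]
eef_rot: [[0.939, -0.342, 0.013], [-0.342, -0.94, -0.002], [0.013, -0.002, -1.0]]
ft_force: [-1.0, -1.0, -0.3]
grip_width: 50.1
```

```bash
python3 -c "
from h import *
w,c=snap('wrist','w4'); np.save('w4c.npy',c,allow_pickle=True)
rel([452.3,271.3,70],-21)"
```

```text
t7.87 pos [446.8 269.3 200.8] a -20.2 F [-0.3 -0.1 -0. ] w 50.1 -> d [ 0.27 -0.34 13.09] yaw 0.013
```

View pics/w4.png

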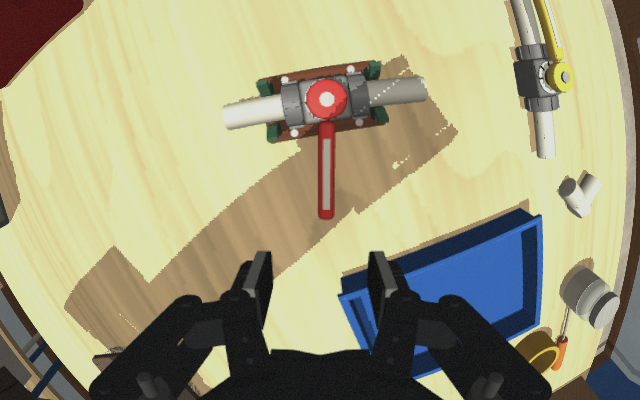

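The valve sits between the green saddles. The lever hub is at (326,99) and the lever tip at (326,216), pointing towards the jaws. Pipe ends are at (228,116) and (424,90).

```bash
python3 -c "
from h import *
np.set_printoptions(precision=1,suppress=True)
c=np.load('w4c.npy',allow_pickle=True).item()
P=lambda u,v,z:onz(c,u,v,z,True)
H=P(326.5,99,88);T=P(326,217,82);A=P(226,117,34);B=P(425,90,34)
ang=lambda d:np.degrees(np.arctan2(d[1],d[0]))
l=ang(T-H);print(H,T,np.hypot(*(T-H)[:2]),l,'pipe',A,B,(A+B)/2,ang(A-B),'lever',(l-ang(A-B))%360)
"
```

```text
[482.8 345.9  88. ] [448.6 251.5  82. ] 100.38698050977993 -109.90045984290096 pipe [387.4 365.5  34. ] [580.9 324.4  34. ] [484.2 345.   34. ] 168.02568456286323 lever 82.0738555942358
```

Request:
servo_tool([
  {"dx": 0.5, "dy": -0.4, "dz": 3.5, "yaw": 0},
  {"dx": 0.5, "dy": -0.4, "dz": 7, "yaw": 0},
  {"dx": 0.5, "dy": -0.4, "dz": 10.5, "yaw": 0},
  {"dx": 0.5, "dy": -0.4, "dz": 12.5, "yaw": 0},
  {"dx": 0.5, "dy": -0.4, "dz": 13.1, "yaw": 0},
])

```text
t: 8.28
position: [451.6, 269.9, 65.5]
eef_rot: [[0.937, -0.348, 0.006], [-0.348, -0.937, -0.005], [0.007, 0.003, -1.0]]
ft_force: [-0.6, -0.1, 0.8]
grip_width: 49.9
```

Request:
servo_tool([
  {"dx": 0, "dy": 0, "dz": 0, "yaw": 0},
  {"dx": 0, "dy": 0, "dz": 0, "yaw": 0},
  {"dx": 0, "dy": 0, "dz": 0, "yaw": 0},
  {"dx": 0, "dy": 0, "dz": 0, "yaw": 0},
  {"dx": 0, "dy": 0, "dz": 0, "yaw": 0},
], jaw=1, squeeze=20)

```text
t: 8.7
position: [452.9, 270.3, 67.2]
eef_rot: [[0.937, -0.349, 0.009], [-0.349, -0.937, -0.004], [0.01, 0.001, -1.0]]
ft_force: [0.1, -0.9, -0.0]
grip_width: 13.5
```

```bash
python3 -c "
from h import *
rel([454.6,270.8,70],-20)
o=get_obs(); R=o['eef_rot']; p=o['position']; piv=np.array([482,346]); v=p[:2]-piv; print(np.degrees(np.arctan2(v[1],v[0])),np.hypot(*v))
for a in range(6,49,6):
    t=-np.radians(a); q=np.array([[np.cos(t),-np.sin(t)],[np.sin(t),np.cos(t)]])@v
    print(a,(R.T@np.r_[q-v,0]/10).round(2),round(np.radians(a),3))
"
```

```text
t8.70 pos [452.9 270.3  67.2] a -20.4 F [ 0.1 -0.9 -0. ] w 13.5 -> d [ 0.14 -0.11 -0.28] yaw -0.007
-111.01534337797152 81.14415255366023
6 [-0.85 -0.05 -0.01] 0.105
12 [-1.69 -0.2  -0.02] 0.209
18 [-2.5  -0.42 -0.03] 0.314
24 [-3.29 -0.74 -0.03] 0.419
30 [-4.05 -1.13 -0.04] 0.524
36 [-4.75 -1.6  -0.05] 0.628
42 [-5.41 -2.14 -0.06] 0.733
48 [-6.   -2.75 -0.06] 0.838
```

Request:
servo_tool([
  {"dx": -0.57, "dy": -0.03, "dz": 0, "yaw": 0.07},
  {"dx": -1.13, "dy": -0.09, "dz": 0, "yaw": 0.14},
  {"dx": -1.69, "dy": -0.2, "dz": 0, "yaw": 0.209},
  {"dx": -2.24, "dy": -0.34, "dz": 0, "yaw": 0.279},
  {"dx": -2.78, "dy": -0.52, "dz": 0, "yaw": 0.349},
])

```text
t: 9.12
position: [428.7, 284.7, 67.5]
eef_rot: [[0.76, -0.65, 0.01], [-0.65, -0.76, -0.005], [0.011, -0.003, -1.0]]
ft_force: [1.5, -0.6, -1.8]
grip_width: 13.1
```

```bash
python3 -c "
from h import *
rel([452.9,270.3,67.2],-20)
o=get_obs(); R=o['eef_rot']; p=o['position']; piv=np.array([482,346]); v=p[:2]-piv; A=np.degrees(np.arctan2(v[1],v[0]));print(A%360,np.hypot(*v))
for a in (219,213.5,212,211):
    q=80*np.array([np.cos(np.radians(a)),np.sin(np.radians(a))])
    print(a,(R.T@np.r_[q-v,0]/10).round(2),round(np.radians(A%360-a),3))
"
```

```text
t9.12 pos [428.7 284.7  67.5] a -40.6 F [ 1.5 -0.6 -1.8] w 13.1 -> d [ 2.77 -0.48  0.07] yaw -0.359
228.99907033763554 81.18824659515231
219 [-1.39 -0.25 -0.01] 0.175
213.5 [-2.13 -0.43 -0.02] 0.271
212 [-2.34 -0.49 -0.02] 0.297
211 [-2.47 -0.53 -0.02] 0.314
```

Request:
servo_tool([
  {"dx": -0.55, "dy": -0.06, "dz": 0, "yaw": 0.07},
  {"dx": -1.1, "dy": -0.15, "dz": 0, "yaw": 0.14},
  {"dx": -1.65, "dy": -0.28, "dz": 0, "yaw": 0.21},
  {"dx": -2.15, "dy": -0.43, "dz": 0, "yaw": 0.273},
  {"dx": -2.15, "dy": -0.43, "dz": 0, "yaw": 0.273},
])

```text
t: 9.53
position: [414.4, 302.0, 67.5]
eef_rot: [[0.556, -0.831, 0.01], [-0.831, -0.556, -0.006], [0.01, -0.005, -1.0]]
ft_force: [-0.2, -1.4, -3.2]
grip_width: 13.5
```

Request:
servo_tool([
  {"dx": 0, "dy": 0, "dz": 0, "yaw": 0},
  {"dx": 0, "dy": 0, "dz": 0, "yaw": 0},
  {"dx": 0, "dy": 0, "dz": 0, "yaw": 0},
], jaw=5)

```text
t: 9.78
position: [415.2, 302.3, 68.3]
eef_rot: [[0.556, -0.831, 0.011], [-0.831, -0.556, -0.005], [0.01, -0.007, -1.0]]
ft_force: [-0.4, -0.3, 0.4]
grip_width: 49.3
```

Request:
servo_tool([
  {"dx": 0, "dy": 0.5, "dz": -2, "yaw": 0},
  {"dx": 0, "dy": 1.5, "dz": -6, "yaw": 0},
  {"dx": 0, "dy": 2, "dz": -10, "yaw": 0},
  {"dx": 0, "dy": 2, "dz": -13, "yaw": 0},
  {"dx": 0, "dy": 2, "dz": -13, "yaw": 0},
])

```text
t: 10.2
position: [401.2, 293.6, 206.9]
eef_rot: [[0.557, -0.83, 0.026], [-0.831, -0.557, 0.002], [0.012, -0.023, -1.0]]
ft_force: [-0.3, 0.6, 1.2]
grip_width: 50.5
```

```bash
python3 -c "
from h import *
w,c=snap('wrist','w5'); np.save('w5c.npy',c,allow_pickle=True)
rel([560,330,200],-101)
cv2.imwrite('pics/w5b.png',cv2.resize(cv2.imread('pics/w5.png')[0:260,140:500],(792,572),interpolation=cv2.INTER_CUBIC))
"
```

```text
t10.25 pos [399.9 292.9 203.5] a -56.2 F [-0.3 -0.5 -0.4] w 50.1 -> d [  5.83 -15.36   0.69] yaw 0.782
```

View pics/w5b.png

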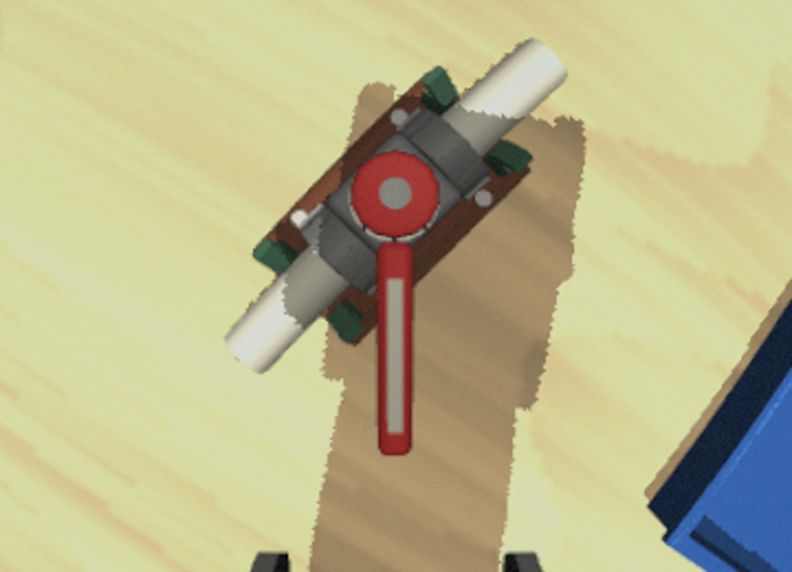

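The lever looks close to the half mark: hub (395,193), tip (395,452), pipe ends (246,354) and (548,60) in the crop. I'll measure the angle.

```bash
python3 -c "
from h import *
np.set_printoptions(precision=1,suppress=True)
c=np.load('w5c.npy',allow_pickle=True).item()
P=lambda u,v,z:onz(c,140+u/2.2-.3,v/2.2-.3,z,True)
H=P(395,193,88);T=P(395,452,84);A=P(245,355,34);B=P(548,60,34)
ang=lambda d:np.degrees(np.arctan2(d[1],d[0]))
l=ang(T-H);print(H,T,np.hypot(*(T-H)[:2]),l%360,'pipe',A,B,(A+B)/2,np.hypot(*(A-B)[:2]),ang(A-B),'lever',(l-ang(A-B))%360, ang(T-((A+B)/2))-ang(A-B))
"
```

```text
[482.5 345.9  88. ] [399.2 290.2  84. ] 100.24975168126345 213.79357346129123 pipe [386.9 364.6  34. ] [578.3 326.3  34. ] [482.6 345.4  34. ] 195.2458012649561 168.66122078369108 lever 45.132352677600124 -315.12902317193164
```

Lever 45.1 deg. Now I go to the pipe end to regrip.

Request:
servo_tool([
  {"dx": 1.3, "dy": -3.5, "dz": 0, "yaw": 0.12},
  {"dx": 2.6, "dy": -7, "dz": 0, "yaw": 0.24},
  {"dx": 4, "dy": -10.5, "dz": 0, "yaw": 0.36},
  {"dx": 5.3, "dy": -14, "dz": 0, "yaw": 0.48},
  {"dx": 5.9, "dy": -15.4, "dz": 0, "yaw": 0.6},
])

```text
t: 10.67
position: [564.1, 329.6, 205.1]
eef_rot: [[-0.016, -1.0, 0.022], [-1.0, 0.016, 0.0], [-0.001, -0.022, -1.0]]
ft_force: [-0.4, -0.9, -0.1]
grip_width: 50.3
```

Request:
servo_tool([
  {"dx": 0, "dy": 0, "dz": 0, "yaw": 0.1},
  {"dx": 0, "dy": 0, "dz": 0, "yaw": 0.187},
  {"dx": 0, "dy": 0, "dz": 0, "yaw": 0.187},
])

```text
t: 10.92
position: [564.0, 329.1, 202.6]
eef_rot: [[-0.204, -0.979, 0.018], [-0.979, 0.204, -0.001], [-0.003, -0.018, -1.0]]
ft_force: [-0.7, 0.0, 0.6]
grip_width: 50.0
```

```bash
python3 -c "
from h import *
rel([561,329.8,80],-101.3)"
```

```text
t10.92 pos [564.  329.1 202.6] a -101.8 F [-0.7  0.   0.6] w 50.0 -> d [ 0.03  0.53 12.25] yaw -0.008
```

Request:
servo_tool([
  {"dx": 0, "dy": 0.5, "dz": 3.5, "yaw": -0.008},
  {"dx": 0, "dy": 0.5, "dz": 7, "yaw": -0.008},
  {"dx": 0, "dy": 0.5, "dz": 10, "yaw": -0.008},
  {"dx": 0, "dy": 0.5, "dz": 12.25, "yaw": -0.008},
  {"dx": 0, "dy": 0.5, "dz": 12.25, "yaw": -0.008},
])

```text
t: 11.33
position: [556.6, 328.0, 72.4]
eef_rot: [[-0.194, -0.981, 0.006], [-0.981, 0.194, -0.006], [0.005, -0.007, -1.0]]
ft_force: [-2.1, 0.1, -0.8]
grip_width: 50.0
```

```bash
python3 -c "
from h import *
rel([561,329.8,28.5],-101.3)"
```

```text
t11.33 pos [556.6 328.   72.4] a -101.2 F [-2.1  0.1 -0.8] w 50.0 -> d [-0.28 -0.37  4.39] yaw 0.002
```

Request:
servo_tool([
  {"dx": -0.28, "dy": -0.4, "dz": 0, "yaw": 0},
  {"dx": -0.28, "dy": -0.4, "dz": 1.5, "yaw": 0},
  {"dx": -0.28, "dy": -0.4, "dz": 3, "yaw": 0},
  {"dx": -0.28, "dy": -0.4, "dz": 4, "yaw": 0},
  {"dx": -0.28, "dy": -0.4, "dz": 4.3, "yaw": 0},
])

```text
t: 11.75
position: [560.1, 329.2, 27.1]
eef_rot: [[-0.193, -0.981, 0.003], [-0.981, 0.193, -0.007], [0.006, -0.004, -1.0]]
ft_force: [-1.2, -0.6, -0.9]
grip_width: 50.2
```

```bash
python3 -c "
from h import *
rel([561,329.8,28.5],-101.3)"
```

```text
t11.75 pos [560.1 329.2  27.1] a -101.2 F [-1.2 -0.6 -0.9] w 50.2 -> d [-0.08 -0.08 -0.14] yaw 0.003
```

Request:
servo_tool([
  {"dx": -0.05, "dy": 0, "dz": 0, "yaw": 0},
  {"dx": -0.05, "dy": 0, "dz": 0, "yaw": 0},
  {"dx": -0.05, "dy": 0, "dz": 0, "yaw": 0},
  {"dx": -0.05, "dy": 0, "dz": 0, "yaw": 0},
  {"dx": -0.05, "dy": 0, "dz": 0, "yaw": 0},
], jaw=0, squeeze=110)

```text
t: 12.17
position: [560.3, 329.8, 27.5]
eef_rot: [[-0.193, -0.981, 0.003], [-0.981, 0.193, -0.007], [0.006, -0.004, -1.0]]
ft_force: [-0.4, -0.3, -1.4]
grip_width: 23.5
```

Request:
servo_tool([
  {"dx": 0, "dy": 0, "dz": 0, "yaw": 0},
  {"dx": 0, "dy": 0, "dz": -1, "yaw": 0},
  {"dx": 0, "dy": 0, "dz": -2, "yaw": 0},
  {"dx": 0, "dy": 0, "dz": -3, "yaw": 0},
  {"dx": 0, "dy": 0, "dz": -4.5, "yaw": 0},
])

```text
t: 12.58
position: [559.8, 329.9, 73.2]
eef_rot: [[-0.193, -0.981, 0.003], [-0.981, 0.193, -0.007], [0.007, -0.004, -1.0]]
ft_force: [0.4, 0.7, -2.4]
grip_width: 22.8
```

```bash
python3 -c "
from h import *
rel([642,46,130],-90)"
```

```text
t12.58 pos [559.8 329.9  73.2] a -101.1 F [ 0.4  0.7 -2.4] w 22.8 -> d [ 26.3  -13.57  -5.46] yaw -0.194
```

Request:
servo_tool([
  {"dx": 0, "dy": 0, "dz": -3, "yaw": 0},
  {"dx": 2, "dy": -1, "dz": -5.5, "yaw": 0},
  {"dx": 5.5, "dy": -2.8, "dz": -5.5, "yaw": -0.05},
  {"dx": 9, "dy": -4.6, "dz": -5.5, "yaw": -0.1},
  {"dx": 12.5, "dy": -6.4, "dz": -5.5, "yaw": -0.15},
])

```text
t: 13.0
position: [599.4, 194.5, 132.4]
eef_rot: [[-0.04, -0.999, 0.007], [-0.999, 0.04, -0.007], [0.006, -0.007, -1.0]]
ft_force: [0.7, -0.6, -2.8]
grip_width: 22.8
```

```bash
python3 -c "
from h import *
rel([641,44,130],-90)"
```

```text
t13.00 pos [599.4 194.5 132.4] a -92.3 F [ 0.7 -0.6 -2.8] w 22.8 -> d [14.87 -4.76  0.37] yaw -0.040
```

Request:
servo_tool([
  {"dx": 4, "dy": -1.3, "dz": 0, "yaw": -0.04},
  {"dx": 8, "dy": -2.6, "dz": 0, "yaw": -0.04},
  {"dx": 11.5, "dy": -3.8, "dz": 0, "yaw": -0.04},
  {"dx": 14, "dy": -4.5, "dz": 0.5, "yaw": -0.04},
  {"dx": 14.9, "dy": -4.8, "dz": 1, "yaw": -0.04},
])

```text
t: 13.42
position: [643.5, 39.3, 126.3]
eef_rot: [[-0.004, -1.0, 0.012], [-1.0, 0.004, -0.008], [0.008, -0.012, -1.0]]
ft_force: [0.3, -1.1, -2.0]
grip_width: 23.2
```

Request:
servo_tool([
  {"dx": 0, "dy": 0, "dz": 1, "yaw": 0},
  {"dx": 0, "dy": 0, "dz": 2, "yaw": 0},
  {"dx": 0, "dy": 0, "dz": 3, "yaw": 0},
  {"dx": 0, "dy": 0, "dz": 3.5, "yaw": 0},
  {"dx": 0, "dy": 0, "dz": 3.5, "yaw": 0},
])

```text
t: 13.83
position: [641.9, 40.7, 88.5]
eef_rot: [[-0.002, -1.0, 0.007], [-1.0, 0.002, -0.007], [0.007, -0.007, -1.0]]
ft_force: [0.3, 0.5, -3.1]
grip_width: 23.1
```

```bash
python3 -c "
from h import *
rel([641,44,22.5],-90)
s,c=snap('scene','s2');d,c=snap('side','d2')
s=cv2.imread('pics/s2.png'); d=cv2.imread('pics/d2.png')
t=lambda im,u,v: cv2.resize(im[v:v+125,u:u+120],(390,406),interpolation=cv2.INTER_CUBIC)
cv2.imwrite('pics/m2.png',np.hstack([t(s,310,120),t(d,245,190)]))
"
```

```text
t13.83 pos [641.9  40.7  88.5] a -90.1 F [ 0.3  0.5 -3.1] w 23.1 -> d [-0.38  0.13  6.6 ] yaw -0.002
```

View pics/m2.png

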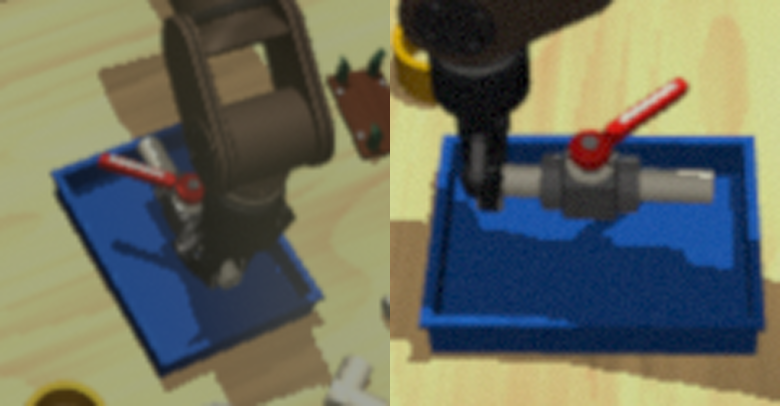

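The valve hangs level above the tray: hub at tile (190,187) in scene and (590,150) in side. It has clear room to the walls, so I lower it slowly.

Request:
servo_tool([
  {"dx": -0.2, "dy": 0.1, "dz": 1.5, "yaw": 0},
  {"dx": -0.2, "dy": 0.1, "dz": 3, "yaw": 0},
  {"dx": -0.2, "dy": 0.1, "dz": 4.3, "yaw": 0},
  {"dx": -0.2, "dy": 0.1, "dz": 5.4, "yaw": 0},
  {"dx": -0.2, "dy": 0.1, "dz": 6, "yaw": 0},
])

```text
t: 14.35
position: [641.6, 42.0, 28.0]
eef_rot: [[-0.002, -1.0, 0.007], [-1.0, 0.002, -0.008], [0.008, -0.007, -1.0]]
ft_force: [-0.3, 0.2, -2.7]
grip_width: 23.2
```

Request:
servo_tool([
  {"dx": 0, "dy": 0, "dz": 0.1, "yaw": 0},
  {"dx": 0, "dy": 0, "dz": 0.2, "yaw": 0},
  {"dx": 0, "dy": 0, "dz": 0.25, "yaw": 0},
  {"dx": 0, "dy": 0, "dz": 0.25, "yaw": 0},
])

```text
t: 14.68
position: [642.2, 41.8, 26.1]
eef_rot: [[-0.003, -1.0, 0.008], [-1.0, 0.003, -0.008], [0.008, -0.008, -1.0]]
ft_force: [0.2, 0.1, -2.0]
grip_width: 23.0
```

Not yet in contact. I'll lower in small steps until the force shows it.

Request:
servo_tool([
  {"dx": 0, "dy": 0, "dz": 0.1, "yaw": 0},
  {"dx": 0, "dy": 0, "dz": 0.2, "yaw": 0},
  {"dx": 0, "dy": 0, "dz": 0.2, "yaw": 0},
  {"dx": 0, "dy": 0, "dz": 0.2, "yaw": 0},
])

```text
t: 15.02
position: [642.3, 41.7, 24.4]
eef_rot: [[-0.003, -1.0, 0.008], [-1.0, 0.003, -0.008], [0.008, -0.009, -1.0]]
ft_force: [0.3, -1.1, -3.0]
grip_width: 23.1
```

Request:
servo_tool([
  {"dx": 0, "dy": 0, "dz": 0.1, "yaw": 0},
  {"dx": 0, "dy": 0, "dz": 0.1, "yaw": 0},
  {"dx": 0, "dy": 0, "dz": 0.1, "yaw": 0},
])

```text
t: 15.27
position: [642.5, 41.7, 23.6]
eef_rot: [[-0.003, -1.0, 0.009], [-1.0, 0.003, -0.008], [0.008, -0.009, -1.0]]
ft_force: [-0.4, 0.3, -1.4]
grip_width: 23.1
```

Request:
servo_tool([
  {"dx": 0, "dy": 0, "dz": 0.1, "yaw": 0},
  {"dx": 0, "dy": 0, "dz": 0.15, "yaw": 0},
  {"dx": 0, "dy": 0, "dz": 0.15, "yaw": 0},
])

```text
t: 15.52
position: [642.8, 41.7, 22.4]
eef_rot: [[-0.003, -1.0, 0.009], [-1.0, 0.003, -0.008], [0.008, -0.009, -1.0]]
ft_force: [0.8, -0.5, -0.8]
grip_width: 23.4
```

Request:
servo_tool([
  {"dx": 0, "dy": 0, "dz": 0.1, "yaw": 0},
  {"dx": 0, "dy": 0, "dz": 0.1, "yaw": 0},
  {"dx": 0, "dy": 0, "dz": 0.1, "yaw": 0},
])

```text
t: 15.77
position: [643.0, 41.7, 22.0]
eef_rot: [[-0.003, -1.0, 0.009], [-1.0, 0.002, -0.008], [0.008, -0.009, -1.0]]
ft_force: [-0.4, 0.8, 3.2]
grip_width: 23.1
```

The floor is now carrying it (+3 N). I'll release it, go straight up and check.

Request:
servo_tool([
  {"dx": 0, "dy": 0, "dz": 0, "yaw": 0},
  {"dx": 0, "dy": 0, "dz": 0, "yaw": 0},
  {"dx": 0, "dy": 0, "dz": 0, "yaw": 0},
  {"dx": 0, "dy": 0, "dz": 0, "yaw": 0},
  {"dx": 0, "dy": 0, "dz": 0, "yaw": 0},
], jaw=5, squeeze=20)

```text
t: 16.18
position: [642.9, 41.7, 21.8]
eef_rot: [[-0.003, -1.0, 0.009], [-1.0, 0.003, -0.008], [0.008, -0.009, -1.0]]
ft_force: [-0.3, -0.7, -0.5]
grip_width: 49.9
```

Request:
servo_tool([
  {"dx": 0, "dy": 0, "dz": -2, "yaw": 0},
  {"dx": 0, "dy": 0, "dz": -6, "yaw": 0},
  {"dx": 0, "dy": 0, "dz": -10, "yaw": 0},
  {"dx": 0, "dy": 0, "dz": -14, "yaw": 0},
  {"dx": 0, "dy": 0, "dz": -18, "yaw": 0},
])

```text
t: 16.6
position: [640.9, 43.1, 203.4]
eef_rot: [[-0.003, -1.0, 0.009], [-1.0, 0.003, -0.008], [0.008, -0.009, -1.0]]
ft_force: [0.7, 0.4, 0.2]
grip_width: 49.8
```

Request:
servo_tool([
  {"dx": -3, "dy": 0, "dz": -2, "yaw": 0},
  {"dx": -6, "dy": 0, "dz": -4, "yaw": 0},
  {"dx": -10, "dy": 0, "dz": -4, "yaw": 0},
  {"dx": -14, "dy": 0, "dz": -4, "yaw": 0},
  {"dx": -18, "dy": 0, "dz": -4, "yaw": 0},
])

```text
t: 17.02
position: [641.0, 225.0, 243.0]
eef_rot: [[-0.003, -1.0, 0.01], [-1.0, 0.003, -0.007], [0.007, -0.011, -1.0]]
ft_force: [0.9, 0.1, -0.1]
grip_width: 49.7
```

```bash
python3 -c "
from h import *
rel([641,44,22.5],-90)
s,c=snap('scene','s3');d,c=snap('side','d3')
s=cv2.imread('pics/s3.png'); d=cv2.imread('pics/d3.png')
t=lambda im,u,v: cv2.resize(im[v:v+125,u:u+100],(400,500),interpolation=cv2.INTER_CUBIC)
cv2.imwrite('pics/m3.png',np.hstack([t(s,317,130),t(d,258,200)]))
"
```

```text
t17.02 pos [641. 225. 243.] a -90.2 F [ 0.9  0.1 -0.1] w 49.7 -> d [17.93  0.17 22.18] yaw -0.003
```

View pics/m3.png

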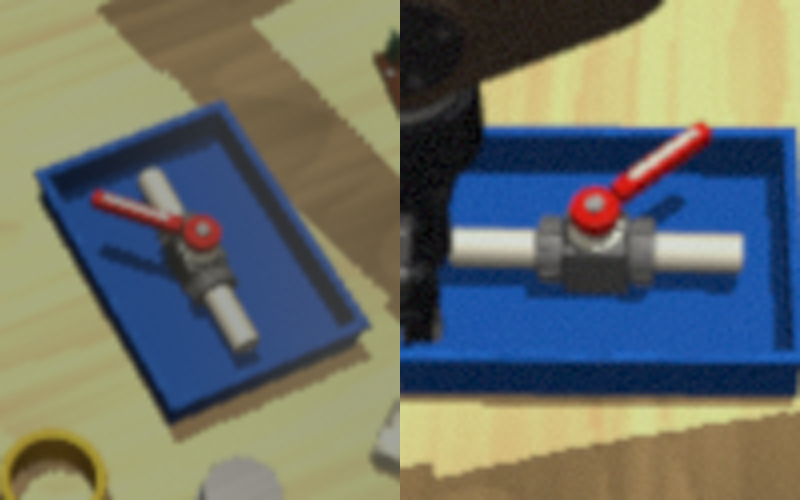

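The valve lies foot down in the middle of the tray. In the scene tile the hub is at (202,229), the lever tip at (97,197) and the pipe ends at (152,180) and (240,335). I'll make a last angle and bystander check before handing in.

```bash
python3 -c "
from h import *
np.set_printoptions(precision=1,suppress=True)
cs=eyes.get_calibration('scene'); cd=eyes.get_calibration('side')
def tri(p,q):
    o1,d1=ray(cs,*p,False);o2,d2=ray(cd,*q,False)
    k=np.linalg.lstsq(np.stack([d1,-d2],1),o2-o1,rcond=None)[0]
    return (o1+k[0]*d1+o2+k[1]*d2)/2
S=lambda x,y:(317+x/4-.4,130+y/4-.4); D=lambda x,y:(258+(x-400)/4-.4,200+y/4-.4)
H=tri(S(202,229),D(597,207));T=tri(S(97,197),D(706,132))
A=onz(cs,*S(152,180),29);B=onz(cs,*S(238,333),29)
ang=lambda d:np.degrees(np.arctan2(d[1],d[0]))
print(H,T,A,B,(A+B)/2,ang(A-B),'lever',(ang(T-H)-ang(A-B))%360)
# bystanders: changes between first and last scene picture
g=lambda f:cv2.GaussianBlur(cv2.cvtColor(cv2.imread(f),cv2.COLOR_BGR2HSV),(5,5),0)
for n,a,b in(('scene','s0','s3'),('side','d0','d3')):
    m=(cv2.absdiff(g(f'pics/{a}.png'),g(f'pics/{b}.png'))[...,1]>60).astype(np.uint8)
    k,_,st,ce=cv2.connectedComponentsWithStats(m)
    print(n,[(s[:5].tolist()) for s in st[1:] if s[4]>25])
"
```

```text
[562.5  44.5  74.7] [491.8 -24.3  71.7] [472.7  45.9  29. ] [648.4  40.9  29. ] [560.5  43.4  29. ] 178.36218703989198 lever 45.861835350244746
scene [[189, 0, 10, 33, 69], [283, 0, 12, 6, 60], [311, 0, 9, 23, 105], [324, 0, 9, 21, 102], [357, 0, 3, 22, 39], [362, 0, 57, 54, 2108], [348, 2, 7, 12, 48], [290, 8, 23, 24, 341], [324, 24, 8, 8, 33], [284, 31, 16, 17, 193], [419, 39, 52, 56, 1360], [103, 55, 36, 35, 419], [82, 70, 38, 58, 948], [423, 128, 38, 37, 382], [105, 134, 8, 10, 56], [111, 141, 7, 11, 50], [343, 171, 23, 14, 162], [356, 187, 26, 32, 350], [254, 199, 13, 11, 63], [260, 209, 14, 9, 67]]
side [[413, 0, 42, 15, 295], [458, 0, 9, 11, 58], [467, 0, 5, 9, 32], [465, 0, 109, 69, 2619], [451, 12, 24, 63, 588], [498, 18, 129, 128, 8219], [419, 33, 7, 11, 29], [579, 80, 61, 161, 5923], [577, 111, 10, 17, 58], [399, 129, 18, 40, 409], [316, 136, 14, 7, 43], [306, 144, 12, 29, 100], [337, 157, 11, 13, 78], [252, 162, 9, 27, 99], [357, 166, 13, 6, 48], [314, 168, 42, 15, 319], [557, 170, 15, 21, 213], [234, 182, 11, 24, 179], [243, 191, 33, 32, 843], [485, 196, 7, 17, 65], [243, 224, 32, 9, 97], [253, 232, 92, 54, 1795], [314, 232, 18, 13, 96]]
```

```bash
python3 -c "
from h import *
o=get_obs();print(o['t'],abs(o['dq']).max());print(workorder.close_job())"
```

```text
17.1167 0.07181845879021068
the job is handed in; nothing more can be done
None
```

The job is done and handed in at 17.1 s. I set the valve foot down in the green saddles and let go of it. I then turned the red lever to half open, let go, took the valve out by its pipe end, and laid it foot down in the blue tray.

- **Lever angle:** it measured 45.1° in the holder by wrist camera. In the tray it measured 45.9° from the coarser scene and side cameras, which is within their pixel accuracy.
- **Valve in the tray:** its middle is about (561, 43) mm, close to the tray's centre at about (562, 44) mm. I lowered it until the force read +3 N before releasing it, and the gripper is well clear.
- **Other things on the bench:** comparing the first and last scene pictures showed no change at the orange look-alike or any other bystander. The side view differed around the tape, wrench and orange look-alike. I put that down to the arm covering the view and its shadow, because the scene camera showed no change there.
- **Small disagreement:** the gripper read about 23 mm on the 26 mm pipe, but the valve stayed held and level.

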